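Tip the plugs into the bin and press its label holder home

ROBOT

A 6-joint arm with a two-finger parallel gripper is mounted at the origin on the work surface. World frame = base frame: x ahead of the robot, y to its left, z up, the work surface at z = 0. Lengths are in m, angles in rad, forces in N, time in s.
With the tool pointing down it reaches from about 0.35 to 0.775 m from the base axis. Payload 5.5 kg.
Tool frame: the origin (TCP) lies at the very end of the fingers, on their centre line; the grasp point (between the pads) lies env.grasp_offset behind it (env.grasp_offset is the distance from the TCP to the grasp point, in m); x points along the fingers, y is the direction in which the jaws open and shut, and the axes are right-handed (so a half turn about x gives the same grasp; the last joint's range is limited). The gripper opens to 85 mm and grips with 20 to 120 N. Pads are 22 mm wide; open, the fingers measure 114 mm over their backs; the gripper's body (76 mm by 85 mm) begins 54 mm behind the grasp point. The pads swing forward as they close: fully open they stand 13 mm farther back than shut.
Start: joints at [-1.451, 0.313, 0.046, 1.304, 0, 1.431], TCP at [0.148, -0.556, 0.231] pointing down, gripper open.
Joint ranges: [-2.76, 2.76], [-0.86, 1.69], [-1.03, 1.26], [-2.2, 2.34], [-1.47, 1.5], [-3.14, 3.14]. Speed limits (rad/s): [2.57, 2.57, 3.14, 3.14, 3.14, 3.14].

INTERFACE

Orientations are given as a unit quaternion [w, x, y, z].
In Python, from workcell import get_state, viewer, job, env gives the robot as it stands.
- The arm moves only by the tool send_rows, never from a script. Its argument "plan" is a list of rows, each a list of 6 numbers: the shift along the tool's x, y, z in mm, then the turn, a rotation vector about the tool's x, y, z in degrees. A call has exactly 10 rows; each row is the pose to reach, as a shift and turn from the pose commanded when the call began, along the tool's axes at that moment; what a row does not reach only later rows make up. A row lasts 1/8 s, in which the tool goes at most 62.5 mm and 10.7 degrees, less where a joint would pass 70% of its speed; a pose out of reach is approached as far as the arm can. A call with a gripper value outside its range is refused whole. "claw" is the finger opening in mm, from 0 to 85.4, set as the call begins (left out, the last holds). The fingers move at their own pace and stop on an object; "newtons" is the grip in N (left out, the last holds). Time passes only in rows, so rows that repeat a pose let the fingers close, or fill a call up. It gives the time, the measured TCP pose, the force and the opening at its end, in the units of the state.
- get_state(): the state, without advancing time (a new reading comes with each control period).
- viewer.read_camera(name): name is "side" or "top" or "wrist"; returns a dict with "frame" (384x512x3 uint8, blue, green, red), "mtx" (3x3 intrinsics, pixels), "k1" (the pictures are not rectified: a ray, as slopes to the right and down, at radius r is drawn at 1 + k1 r^2 times it, then the intrinsics apply), "rvec" (rotation vector, rad) and "tvec" (3), from world to camera coordinates, as OpenCV has them. Camera axes: x right, y down, z forward; pixel columns grow to the right and rows downward; lengths in m; the calibration is good to about 2 mm. A picture is of the moment at which its call begins. There is no depth.
- job.hand_in(): hands the job in, once; it reports no verdict.
The state is a dict: "clock": time; "joint_pos": joint angles; "qvel": joint speeds; "tau": joint torques, N m; "tcp_pos": TCP position; "orientation": TCP orientation; "wrist_force": force on the tool from outside, world axes, zero at the start; "ft_torque": the same for the moment, N m; "finger_gap": finger opening in m.
Only numpy, scipy, OpenCV 4.12 (cv2) and the standard library are available. Lean on these libraries where they do the work, as an engineer would, in place of code of your own. Each camera call takes 0.05 s, during which the arm holds its last target.

TASK

Lift the hinged tray by its wooden bar so that all four wooden plugs slide off into the open bin, and let go of the tray. Then take the standing label holder and push its plain metal tongue down behind the dark wooden lip on the bin's front (the side facing away from you), against the spring underneath, until its bridge sits on top of the lip; finish while still holding it pressed fully home, because it springs back up if let go. Do not knock over the glue bottle.

Things in the scene. Friction and masses are not known exactly. Their poses are not given: they have to be found in the camera images.
- station: Fixed wooden bin unit. Origin on the bench under the bin's centre, z up, x towards its front (the side away from the robot, with the lip); the tray hangs on its -y side, over a rest post at y = -190 mm. The open bin is 160 x 160 mm outside, walls 6 mm, inner floor 16 mm and rim 86 mm above the bench; only the +y side is raised, to 126 mm.
- hinge (a point): Middle of the tray's hinge axis, on the bin's -y rim: 75 mm from the station's origin in -y, 88 mm above the bench. The axis runs along the station's x.
- tray (a joint): Tilt of the tray, rad: 0 level, grows as its outer (bar) end is lifted, stop at 1.1. Aluminium, 250 g, 110 mm (x) by 137 mm, floor 4 mm thick, walls to 22 mm on three sides, open to the bin. Its hinge is damped; let go, it sinks back by itself. Plugs start to slide at about 0.45 to 0.65, briskly beyond 0.9.
- tray_bar (a point): Middle of the tray's round wooden grip bar, 12 mm thick, 72 mm long along the station's x, carried by 8 mm rods at x = +-32 mm. With the tray level it lies 100 mm above the bench, 165 mm outward (station -y) of the hinge and 12 mm above it, 40 mm clear of the tray's end wall. It can turn in the fingers as it is lifted in an arc.
- plug0: Loose round wooden plug, 26 mm across, 18 mm high, lying flat on the tray; origin at the centre of its underside.
- plug1: Another plug, the same.
- plug2: Another plug, the same.
- plug3: Another plug, the same.
- lip (a point): Middle of the top of the dark wooden lip: a batten 14 mm thick (x), 100 mm long (y), its top 66 mm above the bench, standing in front of the bin's front wall with a 9 mm wide groove between. The front wall behind the groove is 20 mm higher than the lip.
- groove (a point): Middle of the groove's mouth between lip and front wall, level with the lip's top, at x = +84.5 mm of the station; axes as the station's. The groove is 9 mm wide in x and 70 mm long in y (closed by end blocks). A sprung steel pad lies in it 37 mm below the mouth.
- pad (a joint): How far the sprung pad in the groove has been pressed down, m: 0 free; about 0.008 with the holder home. The spring pushes up with 3.6 N at first touch and 8.4 N at 0.008.
- holder: Label holder, 80 g, aluminium with a wooden grip block, standing on its two legs like an upturned U; origin at the centre of its underside, front (card plate) at +x. The card plate is 76 mm wide (y), 3 mm thick, at x = +17 mm. An 8 mm bridge, underside 45 mm above the origin, joins it to the tongue. Home, its x points as the station's and its bridge lies on the lip.
- tongue_tip (a point): Middle of the lower edge of the holder's back leg, the plain tongue: 50 mm wide (y), 5 mm thick, 45 mm long below the bridge; 16 mm behind (-x) the holder's origin, same height. The tongue goes into the groove, the lip between the two legs; home, the tip is 45 mm below the lip's top.
- grip_block (a point): Centre of the holder's grip block, 20 mm in x, 30 mm in y, 37 mm high, on top of the bridge (from 53 to 90 mm above the origin); 4 mm in front (+x) of the origin and 71.5 mm above it. Pinch its 30 mm width from above.
- glue: White glue bottle standing upright on the bench, 56 mm across, 150 mm high; origin at the centre of its underside. A bystander.
Not all that is in view belongs to the job. Of the things that look like the holder, the middle-sized one is meant.

How it is judged:
By the outcome, as a careful person would: the job done as asked, in the order asked, and still so for the second after the job is handed in, while the arm keeps its last pose, push and grip.
It also fails if it takes over 48 s, if anything falls off the work surface, if the arm or the gripper's body presses on something with over 40 N, if the wrist force passes 120 N, or if a joint passes its speed limit or range.

## Working session

There is one attempt and no reset: what is moved stays moved. The work goes in short steps, Python scripts to look and compute and a tool call to move; the robot and the scene stay as the last step left them, time stands still between calls to the robot, and variables do not carry over. Pictures are saved under pics/ and viewed, and the job is handed in when it is done.

Besides the shell and the picture viewer there is one more tool, called after "Call:" in YAML: its name, and indented under it one key for each argument. send_rows: Moves the arm, as the interface text tells. Its arguments: {"type":"object","properties":{"plan":{"type":"array"},"claw":{"type":"number"},"newtons":{"type":"number"}},"required":["plan"]}

```bash
ls -la; mkdir -p pics; python3 - <<'E'
from workcell import get_state, viewer, job, env
import cv2
s=get_state()
for k,v in s.items(): print(k,v)
print(env.grasp_offset)
for n in ("side","top","wrist"):
    c=viewer.read_camera(n); cv2.imwrite(f"pics/{n}0.png",c["frame"]); print(n,c["mtx"],c["k1"],c["rvec"],c["tvec"])
    import pickle; pickle.dump(c,open(f"{n}0.pkl","wb"))
E
```

```text
total 12
drwxr-xr-x  3 agent agent 4096 Dec  6 04:29 .
drwxr-xr-x 23 root  root  4096 Dec  6 04:29 ..
drwxr-xr-x  2 agent agent 4096 Dec  6 04:29 pics
clock 0.0
joint_pos [-1.45060663e+00  3.13976927e-01  4.49533198e-02  1.30358368e+00
 -1.87286287e-06  1.43118658e+00]
qvel [-0.00031372 -0.00138643 -0.00053925 -0.00085733  0.000843   -0.00031273]
tau [-1.45992849e-04 -4.80623853e+01  2.98533458e+01  1.92860974e-02
 -8.64552385e-05 -4.16292067e-06]
tcp_pos [ 0.14763206 -0.55519009  0.23041173]
orientation [ 0.09095459  0.70115459  0.09223508 -0.70114348]
wrist_force [ 0.67756485 -0.06039079 -0.34796856]
ft_torque [ 0.00842927 -0.00775934  0.02261678]
finger_gap 0.08534741827008617
0.0187
side [[352.97621096   0.         258.2725916 ]
 [  0.         352.97621096 190.98460963]
 [  0.           0.           1.        ]] -0.0455481190628843 [ 2.26467556 -0.28750553  0.14390779] [-0.52009204  0.23697185  0.67051984]
top [[376.93261082   0.         258.00477964]
 [  0.         376.93261082 190.58652216]
 [  0.           0.           1.        ]] -0.05371877810915745 [ 2.26055938 -1.93361703  0.21548816] [0.02241305 0.61254609 0.77351086]
wrist [[289.62142038   0.         253.05106241]
 [  0.         289.62142038 195.57883787]
 [  0.           0.           1.        ]] -0.03913258252876122 [-2.29456952  1.76300909  0.26687312] [-0.57469412 -0.03964424  0.38002308]
```

View pics/side0.png

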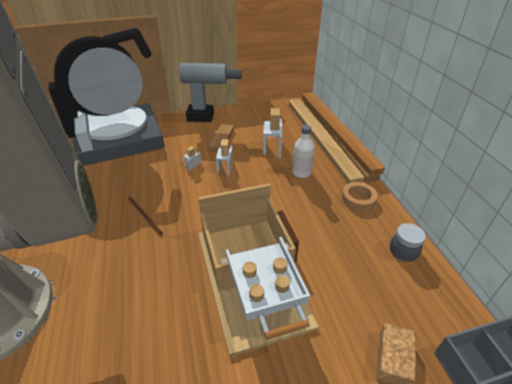

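View pics/top0.png

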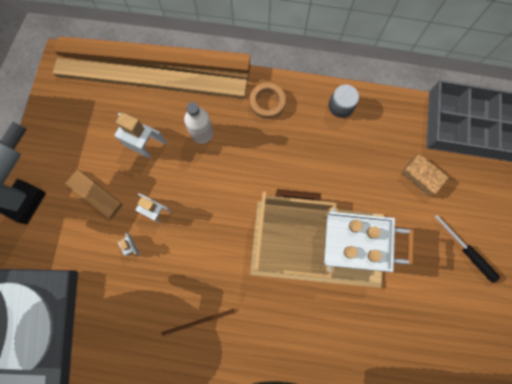

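View pics/wrist0.png

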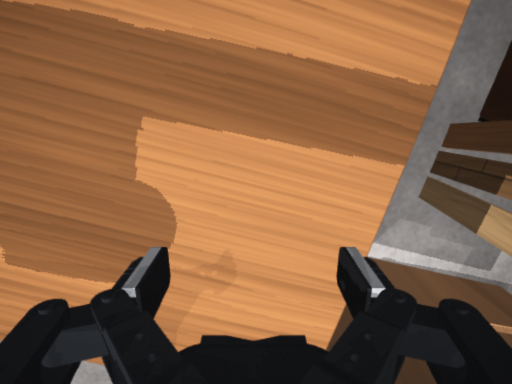

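The three holder-like things are in the top view: large at (138,130), middle at (151,207) and small at (127,245). I choose the middle one at (151,207), which is at about (225,157) in the side view. Next I'll make close crops of it and the station.

```bash
cat > h.py <<'E'
import cv2, numpy as np, pickle
from scipy.spatial.transform import Rotation as R
def load(n,i=0): return pickle.load(open(f"{n}{i}.pkl","rb"))
def ray(c,uv):
    p=cv2.undistortPoints(np.array([[uv]],float),c["mtx"],np.array([c["k1"],0,0,0.]))[0,0]
    M=cv2.Rodrigues(np.array(c["rvec"],float))[0]; t=np.array(c["tvec"],float).ravel()
    o=-M.T@t; d=M.T@np.array([p[0],p[1],1.]); return o,d/np.linalg.norm(d)
def onz(c,uv,z):
    o,d=ray(c,uv); return o+d*(z-o[2])/d[2]
def tri(c1,u1,c2,u2):
    o1,d1=ray(c1,u1);o2,d2=ray(c2,u2)
    s=np.linalg.lstsq(np.c_[d1,-d2],o2-o1,rcond=None)[0]
    a=o1+s[0]*d1;b=o2+s[1]*d2; return (a+b)/2,np.linalg.norm(a-b)
def proj(c,P):
    return cv2.projectPoints(np.array(P,float).reshape(-1,1,3),np.array(c["rvec"],float),np.array(c["tvec"],float),c["mtx"],np.array([c["k1"],0,0,0.]))[0][:,0]
def crop(c,x0,y0,w,h,f,name):
    im=cv2.resize(c["frame"][y0:y0+h,x0:x0+w],None,fx=f,fy=f,interpolation=cv2.INTER_CUBIC)
    for x in range((x0//10+1)*10,x0+w,10):
        cv2.line(im,((x-x0)*f,0),((x-x0)*f,6 if x%50 else 14),(0,0,255),1)
        if x%20==0: cv2.putText(im,str(x),((x-x0)*f-10,18),0,.35,(0,0,255),1)
    for y in range((y0//10+1)*10,y0+h,10):
        cv2.line(im,(0,(y-y0)*f),(6,(y-y0)*f),(0,0,255),1)
        if y%20==0: cv2.putText(im,str(y),(8,(y-y0)*f+4),0,.35,(0,0,255),1)
    cv2.imwrite("pics/"+name,im)
E
python3 - <<'E'
from h import *
t=load("top");s=load("side")
crop(t,240,175,180,120,4,"t_st.png")
crop(s,190,180,140,140,4,"s_st.png")
crop(t,100,190,90,75,8,"t_h.png")
crop(s,175,95,120,90,6,"s_h.png")
E
```

```text
(no output)
```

View pics/t_st.png

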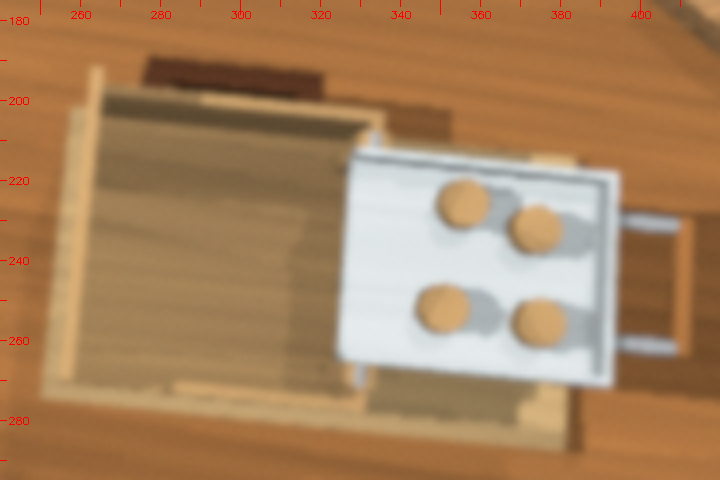

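View pics/s_st.png

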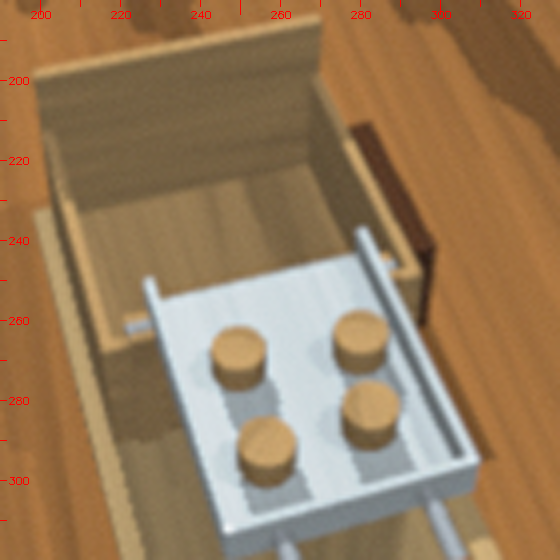

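View pics/t_h.png

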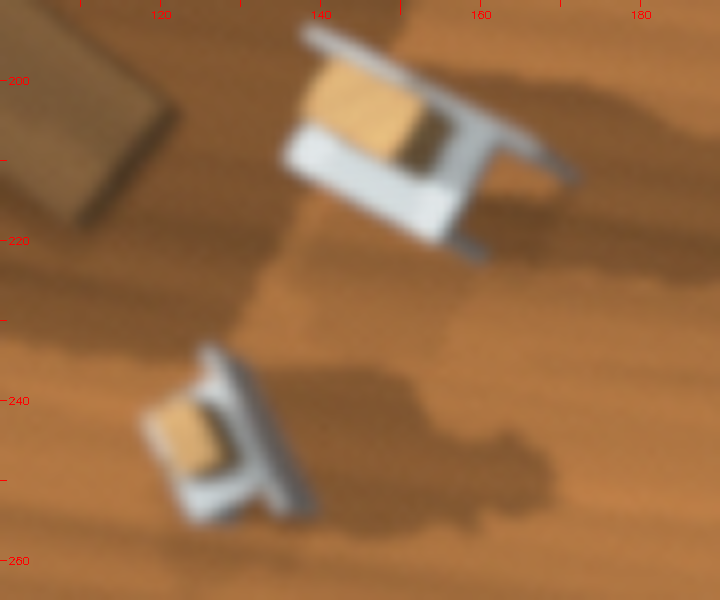

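View pics/s_h.png

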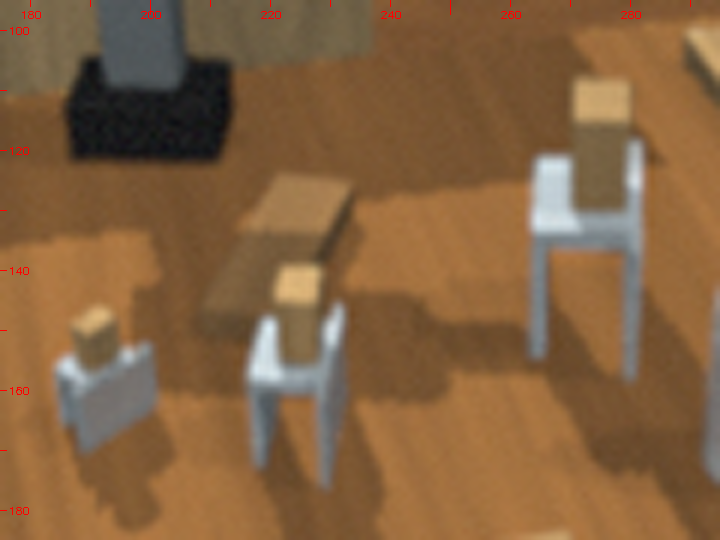

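The crops show the middle holder's block top at top view (146,204) and side view (225,143), with its wide card plate on the far right-hand side. The wide plate and the two-leg U shape are as described. Next I'll triangulate the station corners, the bar and the holder.

```bash
python3 - <<'E'
from h import *
t=load("top");s=load("side")
for n,c in(("top",t),("side",s)): print(n,ray(c,(256,192)))
crop(s,235,285,90,70,8,"s_bar.png")
crop(t,380,210,50,60,10,"t_bar.png")
crop(s,205,130,40,52,11,"s_h2.png")
crop(t,130,188,50,40,14,"t_h2.png")
P={"+x+y126":((263,192),(270,184.5)),"-x+y126":((255.5,270),(199,199)),"+x-y86":((336.2,203),(295,248)),"-x-y86":((331,278),(218,267)),
"blk top":((145.5,203.5),(225,143))}
for k,(a,b) in P.items(): print(k,*tri(t,a,s,b))
E
```

```text
top (array([0.42410277, 0.0944253 , 0.88614604]), array([ 0.20708013,  0.03165064, -0.97781187]))
side (array([ 0.40793559, -0.47426447,  0.62041116]), array([ 0.19129069,  0.73326455, -0.65248063]))
+x+y126 [0.58981364 0.10468528 0.12040972] 0.00252531935910939
-x+y126 [0.43038493 0.09545519 0.12014454] 0.002562254610814801
+x-y86 [ 0.5968892  -0.0551424   0.08537271] 0.0004875481803606253
-x-y86 [ 0.43993994 -0.06263204  0.08469295] 0.005697085774595656
blk top [0.53276284 0.35349406 0.08275461] 0.0022169688482614734
```

View pics/s_bar.png

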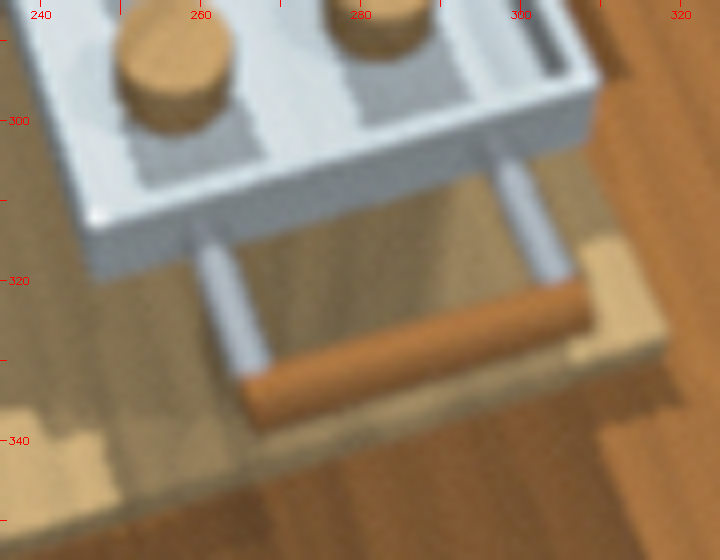

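View pics/t_bar.png

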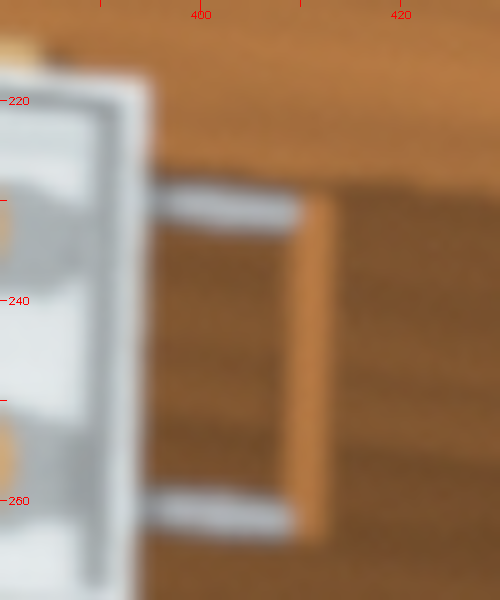

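View pics/s_h2.png

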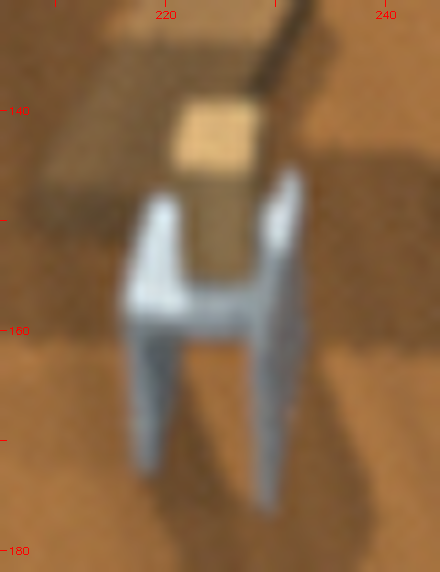

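View pics/t_h2.png

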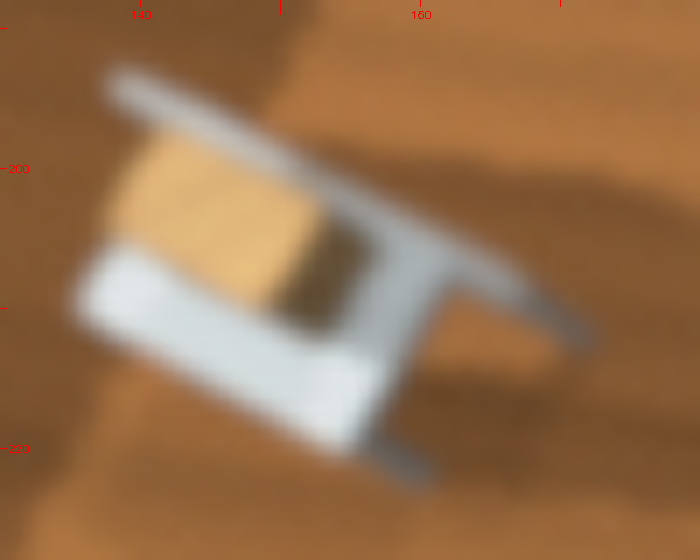

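```bash
cat > fit.py <<'E'
from h import *
def fit2(L,W):
    L=np.array(L,float);W=np.array(W,float);l=L-L.mean(0);w=W-W.mean(0)
    a=np.arctan2((l[:,0]*w[:,1]-l[:,1]*w[:,0]).sum(),(l*w).sum())
    Rm=np.array([[np.cos(a),-np.sin(a)],[np.sin(a),np.cos(a)]]);o=W.mean(0)-Rm@L.mean(0)
    return o,a,(W-(L@Rm.T+o))*1000
E
python3 - <<'E'
from fit import *
t=load("top");s=load("side")
F=[(.080,.080,.126,(262.1,191.4),(269.6,184.1)),(-.080,.080,.126,(255.1,269.1),(198.6,198.9)),(.08,-.08,.086,(335.9,202.6),(294.6,247.6)),
(.036,-.240,.100,(411.35,229.35),(307.5,322.4)),(-.036,-.240,.100,(409.85,263.55),(266.6,334.8)),
(.103,.05,.066,(277,188.9),(282-.4,210.5)),(.103,-.05,.066,(320.6,192.9),(298,241))]
L=[];W=[]
for f in F:
    a=onz(t,f[3],f[2]);b=onz(s,f[4],f[2]);print(f[:2],a[:2],b[:2],tri(t,f[3],s,f[4]))
    L+=[f[:2]]*2;W+=[a[:2],b[:2]]
for nm,sl in(("top",slice(0,None,2)),("side",slice(1,None,2)),("both",slice(None))):
    o,a,r=fit2(L[sl],W[sl]);print(nm,o,np.degrees(a));print(r.round(1).tolist())
print("holder")
# block top corners, tops
H=[("blk TL..",(.004-.01,.015,.090),(140.0-.5,203.7-.5-.0)),]
c=(.004,0)
# top view readings (crop f=14 origin 130,188) display -> px
d=lambda x,y:((x+.5)/14-.5+130,(y+.5)/14-.5+188)
Ht=[(.014,.015,.09,d(170,130)),(.014,-.015,.09,d(325,205)),(-.006,-.015,.09,d(262,305)),(-.006,.015,.09,d(113,225)),
 (-.0185,.025,.053,d(75,305)),(-.0185,-.025,.053,d(350,452))]
e=lambda x,y:((x+.5)/11-.5+205,(y+.5)/11-.5+130)
Hs=[(.014,.015,.09,e(258,100)),(.014,-.015,.09,e(255,172)),(-.006,-.015,.09,e(175,168)),(-.006,.015,.09,e(188,98)),
 (-.0185,-.025,.053,e(125,305)),(-.0185,-.025,0,e(138,472)),(.0185,-.038,0,e(262,510))]
for nm,c_,Q in(("top",t,Ht),("side",s,Hs)):
    W=[onz(c_,q[3],q[2])[:2] for q in Q];o,a,r=fit2([q[:2] for q in Q],W);print(nm,o,np.degrees(a),r.round(1).tolist())
E
```

```text
(0.08, 0.08) [0.58829497 0.10679438] [0.5886152  0.09989807] (array([0.59019554, 0.10681938, 0.1199818 ]), np.float64(0.001183707108725178))
(-0.08, 0.08) [0.43067362 0.09654735] [0.43061481 0.08926914] (array([0.43081856, 0.09656227, 0.11960325]), np.float64(0.00017938282120952672))
(0.08, -0.08) [ 0.59728182 -0.05423766] [ 0.59649467 -0.05446035] (array([ 0.5969732 , -0.05422433,  0.0857219 ]), np.float64(0.0007278449791653324))
(0.036, -0.24) [ 0.56190313 -0.21690583] [ 0.5607942  -0.21722321] (array([ 0.56147107, -0.21698979,  0.09950674]), np.float64(0.0010313543010478869))
(-0.036, -0.24) [ 0.49023282 -0.21905269] [ 0.49221924 -0.22081846] (array([ 0.4914424 , -0.21991152,  0.09820196]), np.float64(0.002118490693647748))
(0.103, 0.05) [0.61206452 0.07580779] [0.61083297 0.07221434] (array([0.61251956, 0.07577541, 0.06242007]), np.float64(0.0007185578433158253))
(0.103, -0.05) [ 0.61817275 -0.02162421] [ 0.6162537  -0.02363676] (array([ 0.61790083, -0.02179962,  0.06379798]), np.float64(0.0015589387595972147))
top [0.51306718 0.02161786] 3.091097782070886
[[-0.3, 1.0], [1.8, -0.6], [0.0, -0.3], [-0.1, -0.8], [0.2, 0.9], [-1.2, -1.3], [-0.4, 1.1]]
side [0.51237854 0.0182304 ] 3.3933870516403934
[[1.1, -2.9], [2.8, -4.1], [-0.5, 2.4], [-1.7, 2.0], [1.6, 2.7], [-1.4, -2.0], [-1.9, 1.9]]
both [0.51272383 0.01992522] 3.2410689646774435
[[0.2, 2.5], [0.5, -4.4], [2.3, 1.3], [2.3, -6.0], [0.2, 1.2], [-0.6, 1.0], [-0.3, 0.7], [-1.4, 0.4], [-0.1, 2.7], [1.9, 0.9], [-0.7, 0.1], [-1.9, -3.5], [-0.2, 2.5], [-2.1, 0.5]]
holder
top [0.52800988 0.35367972] -18.41788340490005 [[-2.3, -0.9], [-0.6, 1.3], [1.6, 1.3], [0.7, -1.7], [0.5, 0.8], [0.1, -0.7]]
side [0.52792634 0.3509477 ] -19.013278431992564 [[-1.6, 1.8], [1.1, -2.3], [1.1, -2.2], [0.2, 0.6], [0.7, 0.6], [0.4, 0.4], [-2.0, 1.1]]
```

```bash
cat >> h.py <<'E'
def q2R(q): return R.from_quat([q[1],q[2],q[3],q[0]])
def down(yaw_deg,flip=0):
    "tool x down, tool y along world dir (jaw) at yaw_deg"
    a=np.radians(yaw_deg+180*flip); x=np.array([0,0,-1.]);y=np.array([np.cos(a),np.sin(a),0])
    return R.from_matrix(np.c_[x,y,np.cross(x,y)])
def delta(p0,R0,p1,R1):
    return (R0.inv().apply(np.array(p1)-p0)*1000).round(1),np.degrees((R0.inv()*R1).as_rotvec()).round(2)
E
python3 - <<'E'
from h import *
from workcell import get_state
s=get_state();R0=q2R(s["orientation"]);p0=s["tcp_pos"];print(R0.as_matrix().round(3))
for f in(0,1):
    print(delta(p0,R0,[.5263,-.2185,.16],down(93.2,f)))
E
```

```text
[[-0.     0.257 -0.966]
 [ 0.001 -0.966 -0.257]
 [-1.    -0.001 -0.   ]]
(array([  71. , -228.1, -452.4]), array([-1.6831e+02, -1.2000e-01, -1.0000e-02]))
(array([  71. , -228.1, -452.4]), array([11.69, -0.  ,  0.08]))
```

Bar measured at (0.526,-0.2185,0.10), which matches the bench height given. For joint 6 range I turn -168° about the tool axis on the way.

Call:
send_rows:
  plan:
    - [0, -14, -28, -10.5, 0, 0]
    - [0, -28, -56, -21, 0, 0]
    - [0, -43, -84, -31.5, 0, 0]
    - [0, -57, -113, -42, 0, 0]
    - [0, -71, -141, -52.5, 0, 0]
    - [0, -86, -170, -63, 0, 0]
    - [0, -100, -198, -73.5, 0, 0]
    - [0, -114, -226, -84, 0, 0]
    - [0, -128, -254, -94.5, 0, 0]
    - [0, -143, -283, -105, 0, 0]
  claw: 36
  newtons: 30

```text
clock: 1.4
tcp_pos: [0.3851, -0.344, 0.231]
orientation: [0.613, 0.352, 0.613, -0.352]
wrist_force: [0.7, -0.4, -0.2]
finger_gap: 0.0359
```

```bash
python3 - <<'E'
from h import *
from workcell import get_state
s=get_state();R0=q2R(s["orientation"]);p0=s["tcp_pos"];print(s["clock"],p0,s["joint_pos"].round(2),s["finger_gap"])
print(delta(p0,R0,[.5263,-.2185,.16],down(93.2)))
E
```

```text
1.4 [ 0.3850608  -0.34401419  0.2310328 ] [-0.88  0.2  -0.1   1.27 -0.    0.16] 0.03594703378249509
(array([ 71. , 185.2, -37.3]), array([-6.298e+01, -2.000e-02, -0.000e+00]))
```

Call:
send_rows:
  plan:
    - [7, 20, -4, -10, 0, 0]
    - [14, 43, -8, -20, 0, 0]
    - [21, 65, -13, -30, 0, 0]
    - [28, 88, -18, -40, 0, 0]
    - [36, 110, -22, -50, 0, 0]
    - [44, 132, -27, -60, 0, 0]
    - [52, 155, -31, -63, 0, 0]
    - [60, 175, -35, -63, 0, 0]
    - [66, 185.2, -37.3, -63, 0, 0]
    - [71, 185.2, -37.3, -63, 0, 0]

```text
clock: 2.65
tcp_pos: [0.5267, -0.2198, 0.1598]
orientation: [0.707, -0.018, 0.707, 0.018]
wrist_force: [1.1, -0.0, 0.1]
finger_gap: 0.0363
```

```bash
cat > snap.py <<'E'
import sys
from h import *
from workcell import get_state, viewer
s=get_state();R0=q2R(s["orientation"]);p0=s["tcp_pos"];print(s["clock"],p0,s["joint_pos"].round(2),s["finger_gap"],s["wrist_force"].round(1)); print(R0.as_matrix().round(3).tolist())
i=sys.argv[1]
for n in sys.argv[2:]:
    c=viewer.read_camera(n); pickle.dump(c,open(f"{n}{i}.pkl","wb")); cv2.imwrite(f"pics/{n}{i}.png",c["frame"])
E
python3 snap.py 1 wrist side
```

```text
2.65 [ 0.52665393 -0.21981426  0.1597841 ] [-0.54  0.34 -0.1   1.14 -0.   -0.59] 0.03632399622305692 [ 1.1 -0.   0.1]
[[-0.0, -0.051, 0.999], [-0.0, 0.999, 0.051], [-1.0, -0.0, -0.0]]
```

View pics/wrist1.png

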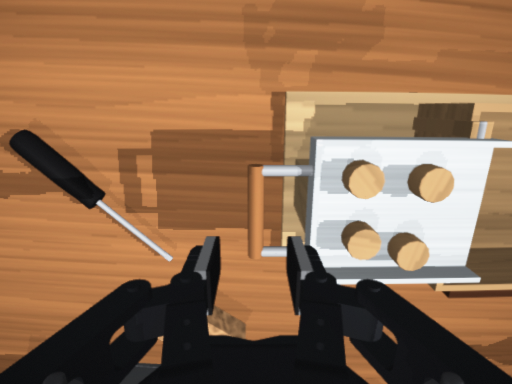

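View pics/side1.png

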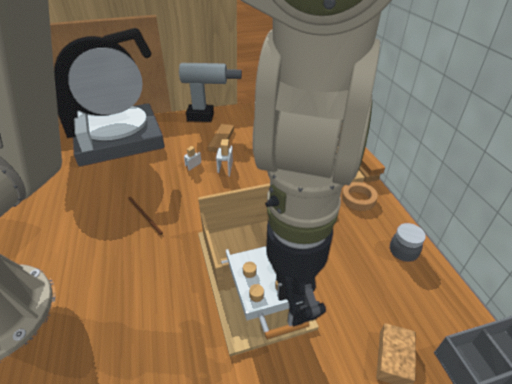

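The wrist view shows the bar from (257,166) to (256,257), between the fingers at about 215 and 292. I'll check that against the z=0.1 plane.

```bash
python3 - <<'E'
from h import *
w=load("wrist",1)
a=onz(w,(257,166),.1);b=onz(w,(256,257),.1);print(a,b,(a+b)/2,np.linalg.norm(a-b))
E
```

```text
[ 0.49104361 -0.2194348   0.1       ] [ 0.56375513 -0.21618414  0.1       ] [ 0.52739937 -0.21780947  0.1       ] 0.07278414640004043
```

Call:
send_rows:
  plan:
    - [15, 1.5, 0, 0, 0, 0]
    - [35, 1.5, 0, 0, 0, 0]
    - [55, 1.5, 0, 0, 0, 0]
    - [70, 1.5, 0, 0, 0, 0]
    - [77, 1.5, 0, 0, 0, 0]
    - [78.5, 1.5, 0, 0, 0, 0]
    - [78.5, 1.5, 0, 0, 0, 0]
    - [78.5, 1.5, 0, 0, 0, 0]
    - [78.5, 1.5, 0, 0, 0, 0]
    - [78.5, 1.5, 0, 0, 0, 0]

```text
clock: 4.0
tcp_pos: [0.5265, -0.2188, 0.0821]
orientation: [0.707, -0.018, 0.707, 0.018]
wrist_force: [0.2, -0.7, 0.3]
finger_gap: 0.0354
```

Call:
send_rows:
  plan:
    - [0, 0, 0, 0, 0, 0]
    - [0, 0, 0, 0, 0, 0]
    - [0, 0, 0, 0, 0, 0]
    - [0, 0, 0, 0, 0, 0]
    - [0, 0, 0, 0, 0, 0]
    - [0, 0, 0, 0, 0, 0]
    - [0, 0, 0, 0, 0, 0]
    - [0, 0, 0, 0, 0, 0]
    - [-1, 0, 0, 0, 0, 0]
    - [-2, 0, 0, 0, 0, 0]
  claw: 0
  newtons: 30

```text
clock: 5.25
tcp_pos: [0.5263, -0.2181, 0.0831]
orientation: [0.707, -0.018, 0.707, 0.018]
wrist_force: [2.3, 5.7, -2.5]
finger_gap: 0.0109
```

```bash
python3 snap.py 2 wrist; python3 - <<'E'
from h import *
# arc: bar vector rel hinge (outward 165, up 12); shifts rel level pose: up, +y
r=np.hypot(165,12);a0=np.arctan2(12,165)
for f in np.arange(0,1.05,.1): print(round(f,2),"up",round(r*np.sin(a0+f)-12,1),"+y",round(165-r*np.cos(a0+f),1))
E
```

```text
5.25 [ 0.52634827 -0.2181352   0.08310418] [-0.53  0.39 -0.22  0.96  0.   -0.59] 0.010877798574443839 [ 2.3  5.7 -2.5]
[[-0.0, -0.051, 0.999], [0.001, 0.999, 0.051], [-1.0, 0.001, -0.0]]
0.0 up 0.0 +y 0.0
0.1 up 16.4 +y 2.0
0.2 up 32.5 +y 5.7
0.3 up 48.2 +y 10.9
0.4 up 63.3 +y 17.7
0.5 up 77.6 +y 26.0
0.6 up 91.1 +y 35.6
0.7 up 103.5 +y 46.5
0.8 up 114.7 +y 58.7
0.9 up 124.7 +y 71.8
1.0 up 133.3 +y 85.9
```

View pics/wrist2.png

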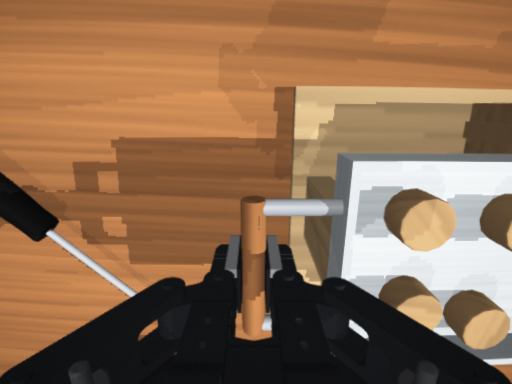

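The bar is gripped, with a gap of 10.9 mm and the bar centred between the pads in the wrist view. I'll lift along the arc.

Call:
send_rows:
  plan:
    - [-6, 0.8, 0, 0, 0, 0]
    - [-14.4, 2, 0, 0, 0, 0]
    - [-22.5, 3.6, 0, 0, 0, 0]
    - [-30.5, 5.7, 0, 0, 0, 0]
    - [-38.4, 8.1, 0, 0, 0, 0]
    - [-46.2, 10.9, 0, 0, 0, 0]
    - [-53.8, 14.1, 0, 0, 0, 0]
    - [-61.3, 17.7, 0, 0, 0, 0]
    - [-68.5, 21.7, 0, 0, 0, 0]
    - [-75.6, 26, 0, 0, 0, 0]

```text
clock: 6.55
tcp_pos: [0.5251, -0.1935, 0.1603]
orientation: [0.707, -0.018, 0.707, 0.017]
wrist_force: [0.8, -1.5, -3.0]
finger_gap: 0.0107
```

Call:
send_rows:
  plan:
    - [-6.9, 4.7, 0, 0, 0, 0]
    - [-13.5, 9.6, 0, 0, 0, 0]
    - [-19.8, 15, 0, 0, 0, 0]
    - [-25.9, 20.5, 0, 0, 0, 0]
    - [-31.6, 26.5, 0, 0, 0, 0]
    - [-37.1, 32.7, 0, 0, 0, 0]
    - [-42.2, 39.1, 0, 0, 0, 0]
    - [-47.1, 45.8, 0, 0, 0, 0]
    - [-51.5, 52.8, 0, 0, 0, 0]
    - [-55.7, 59.9, 0, 0, 0, 0]

```text
clock: 7.8
tcp_pos: [0.5225, -0.1354, 0.2181]
orientation: [0.708, -0.019, 0.706, 0.015]
wrist_force: [-4.1, -8.5, 9.2]
finger_gap: 0.0105
```

```bash
python3 snap.py 3 wrist top side
```

```text
7.8 [ 0.52250002 -0.13535304  0.21808126] [-0.4   0.25 -0.08  1.24 -0.   -0.45] 0.01048091683255286 [-4.1 -8.5  9.2]
[[0.003, -0.049, 0.999], [-0.006, 0.999, 0.049], [-1.0, -0.007, 0.002]]
```

View pics/top3.png

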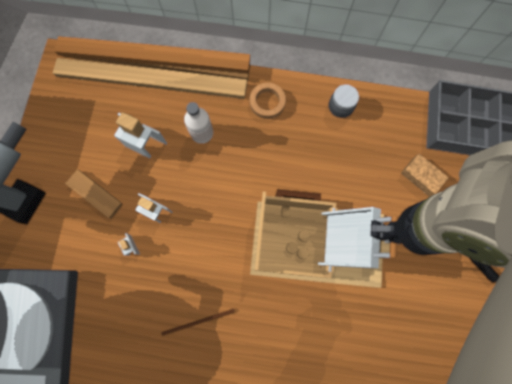

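View pics/side3.png

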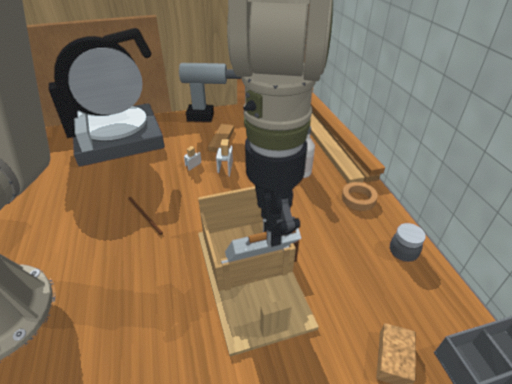

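```bash
python3 - <<'E'
from h import *
t=load("top",3); crop(t,245,185,150,105,5,"t3.png")
E
```

```text
(no output)
```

View pics/t3.png

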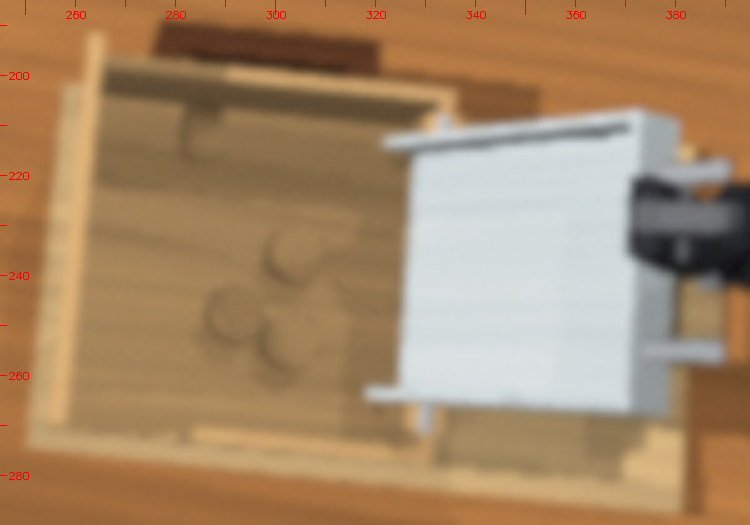

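The tray is empty. The four plugs are in the bin at about (304,235), (292,248), (303,254) and (285,208). I'll lower the tray and release it.

Call:
send_rows:
  plan:
    - [5.8, -9.9, 0, 0, 0, 0]
    - [12.5, -19.4, 0, 0, 0, 0]
    - [19.7, -28.5, 0, 0, 0, 0]
    - [27.5, -37, 0, 0, 0, 0]
    - [35.9, -44.9, 0, 0, 0, 0]
    - [44.8, -52.3, 0, 0, 0, 0]
    - [54.3, -59, 0, 0, 0, 0]
    - [64.2, -65, 0, 0, 0, 0]
    - [74.5, -70.3, 0, 0, 0, 0]
    - [85.1, -75, 0, 0, 0, 0]

```text
clock: 9.2
tcp_pos: [0.5261, -0.208, 0.1291]
orientation: [0.707, -0.018, 0.707, 0.018]
wrist_force: [1.6, -1.9, 3.3]
finger_gap: 0.011
```

Call:
send_rows:
  plan:
    - [9, -3, 0, 0, 0, 0]
    - [18, -5.5, 0, 0, 0, 0]
    - [27, -7.5, 0, 0, 0, 0]
    - [36, -9.3, 0, 0, 0, 0]
    - [43, -10.5, 0, 0, 0, 0]
    - [46.5, -10.9, 0, 0, 0, 0]
    - [46.5, -10.9, 0, 0, 0, 0]
    - [46.5, -10.9, 0, 0, 0, 0]
    - [46.5, -10.9, 0, 0, 0, 0]
    - [46.5, -10.9, 0, 0, 0, 0]

```text
clock: 10.45
tcp_pos: [0.5265, -0.218, 0.0836]
orientation: [0.707, -0.018, 0.707, 0.018]
wrist_force: [3.0, 2.4, 0.0]
finger_gap: 0.0104
```

Call:
send_rows:
  plan:
    - [0, 0, 0, 0, 0, 0]
    - [0, 0, 0, 0, 0, 0]
    - [0, 0, 0, 0, 0, 0]
    - [0, 0, 0, 0, 0, 0]
    - [-20, 0, 0, 0, 0, 0]
    - [-45, 0, 0, 0, 0, 0]
    - [-75, 0, 0, 0, 0, 0]
    - [-105, 0, 0, 0, 0, 0]
    - [-130, 0, 0, 0, 0, 0]
    - [-140, 0, 0, 0, 0, 0]
  claw: 36

```text
clock: 11.7
tcp_pos: [0.5269, -0.2192, 0.2251]
orientation: [0.708, -0.018, 0.706, 0.017]
wrist_force: [0.2, -0.0, 0.2]
finger_gap: 0.0357
```

```bash
python3 snap.py 4 wrist;  python3 - <<'E'
from h import *
from workcell import get_state
s=get_state();R0=q2R(s["orientation"]);p0=s["tcp_pos"]
print(delta(p0,R0,[.530,.3515,.235],down(71.3)))
E
```

```text
11.7 [ 0.52691778 -0.21916327  0.22510011] [-0.53  0.3   0.02  1.28 -0.   -0.58] 0.03573380039821715 [ 0.2 -0.   0.2]
[[0.002, -0.05, 0.999], [-0.002, 0.999, 0.05], [-1.0, -0.002, 0.002]]
(array([-10.4, 569.8,  31.6]), array([21.58,  0.16,  0.08]))
```

View pics/wrist4.png

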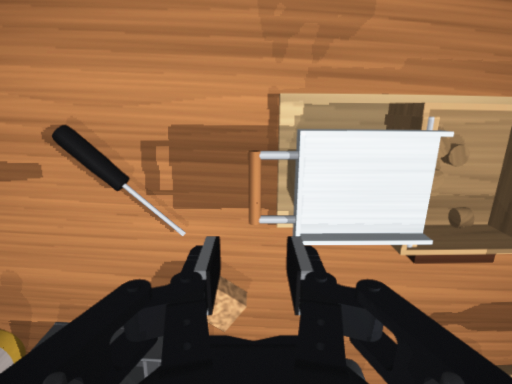

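Tray level, empty and released. Moving to the holder.

Call:
send_rows:
  plan:
    - [-10, 30, 2, 2, 0, 0]
    - [-10, 85, 5, 5, 0, 0]
    - [-10, 145, 8, 8, 0, 0]
    - [-10, 207, 11, 11, 0, 0]
    - [-10, 269, 15, 14, 0, 0]
    - [-10, 331, 19, 17, 0, 0]
    - [-10, 393, 23, 19, 0, 0]
    - [-10, 455, 27, 21, 0, 0]
    - [-10, 515, 30, 21.5, 0, 0]
    - [-10, 560, 31, 21.5, 0, 0]
  claw: 60

```text
clock: 13.0
tcp_pos: [0.5283, 0.3444, 0.2318]
orientation: [0.697, 0.113, 0.698, -0.114]
wrist_force: [0.9, -0.8, -0.2]
finger_gap: 0.0601
```

```bash
python3 snap.py 5 wrist
```

```text
13.0 [0.52829169 0.34444323 0.23176307] [ 0.45  0.43  0.21  1.36 -0.    0.77] 0.06010834505526086 [ 0.9 -0.8 -0.2]
[[-0.002, 0.318, 0.948], [-0.001, 0.948, -0.318], [-1.0, -0.001, -0.001]]
```

View pics/wrist5.png

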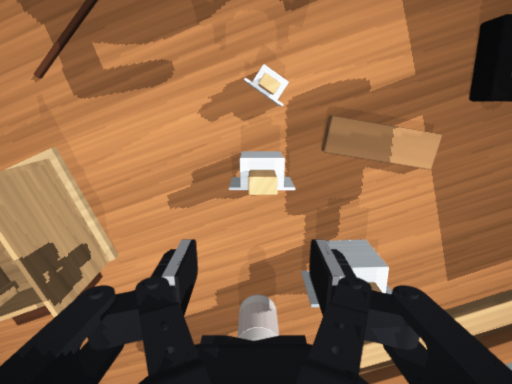

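```bash
python3 - <<'E'
from h import *
w=load("wrist",5); crop(w,220,140,85,62,9,"w5.png")
t=load("top"); print("glue", onz(t,(201,137),0.0), onz(t,(192,107),.15)); print("big", onz(t,(138,135),.07))
E
```

```text
glue [0.72865555 0.27996787 0.        ] [0.73999196 0.27999739 0.15      ]
big [0.68717347 0.40993188 0.07      ]
```

View pics/w5.png

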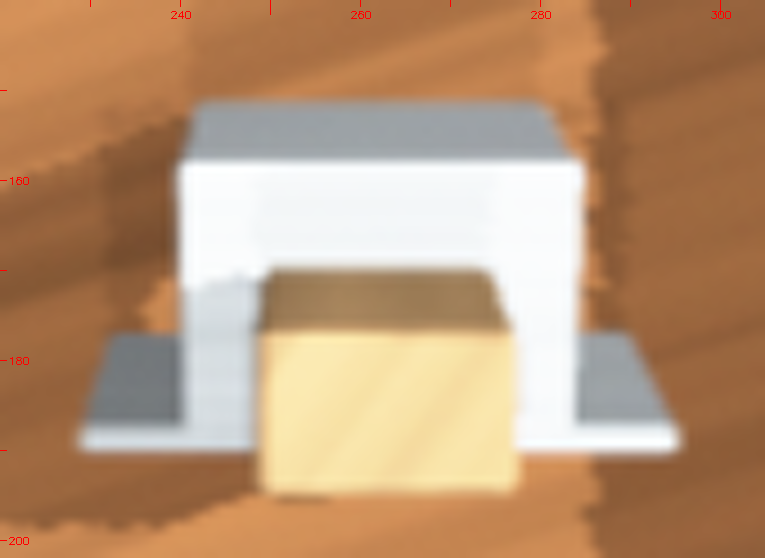

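```bash
python3 - <<'E'
from fit import *
from workcell import get_state
w=load("wrist",5)
e=lambda x,y:((x+.5)/9-.5+220,(y+.5)/9-.5+140)
Q=[(-.006,-.015,.09,e(258,332)),(-.006,.015,.09,e(514,332)),(.014,.015,.09,e(520,490)),(.014,-.015,.09,e(256,490)),
(-.0185,-.025,.053,e(180,163)),(-.0185,.025,.053,e(585,163)),(.0185,-.038,.053,e(76,451)),(.0185,.038,.053,e(684,451))]
W=np.array([onz(w,q[3],q[2])[:2] for q in Q])
for sl in (slice(0,4),slice(4,8),slice(0,8)):
    o,a,r=fit2([q[:2] for q in Q[sl]],W[sl]);print(o,np.degrees(a),r.round(1).tolist())
g=o+np.array([np.cos(a),np.sin(a)])*.0025
s=get_state();R0=q2R(s["orientation"]);p0=s["tcp_pos"]
print(g,delta(p0,R0,[*g,.0575],down(90+np.degrees(a))))
E
```

```text
[0.52832198 0.35351552] -18.11919358921643 [[0.8, 0.3], [0.5, -1.0], [-0.5, 0.4], [-0.8, 0.3]]
[0.52900958 0.3537019 ] -18.479237607121764 [[-0.2, -0.2], [-0.1, 0.3], [-0.2, -1.1], [0.5, 1.0]]
[0.52866927 0.35361929] -18.438261761398405 [[0.5, 0.1], [0.1, -1.1], [-0.9, 0.4], [-1.0, 0.2], [0.1, -0.1], [0.3, 0.3], [0.1, -1.0], [0.9, 1.1]]
[0.53104093 0.35282858] (array([173.8,   4.4,   2.5]), array([ 0.12, -0.15, -0.09]))
```

Call:
send_rows:
  plan:
    - [20, 2, 1, 0, 0, 0]
    - [45, 4, 2, 0, 0, 0]
    - [75, 4.4, 2.5, 0, 0, 0]
    - [100, 4.4, 2.5, 0, 0, 0]
    - [115, 4.4, 2.5, 0, 0, 0]
    - [120, 4.4, 2.5, 0, 0, 0]
    - [120, 4.4, 2.5, 0, 0, 0]
    - [120, 4.4, 2.5, 0, 0, 0]
    - [120, 4.4, 2.5, 0, 0, 0]
    - [120, 4.4, 2.5, 0, 0, 0]

```text
clock: 14.3
tcp_pos: [0.5332, 0.3456, 0.114]
orientation: [0.698, 0.115, 0.698, -0.114]
wrist_force: [0.1, 0.4, 0.3]
finger_gap: 0.0603
```

```bash
python3 snap.py 6 wrist; python3 - <<'E'
from h import *
from workcell import get_state
s=get_state();R0=q2R(s["orientation"]);p0=s["tcp_pos"]
print(delta(p0,R0,[.5310,.3528,.0575],down(71.55)))
E
```

```text
14.3 [0.53323253 0.34561507 0.11402059] [ 0.45  0.48  0.01  1.09 -0.    0.77] 0.060266698110872 [0.1 0.4 0.3]
[[0.001, 0.319, 0.948], [0.0, 0.948, -0.319], [-1.0, 0.001, 0.001]]
(array([56.4,  6.1, -4.4]), array([-0.17,  0.03, -0.03]))
```

View pics/wrist6.png

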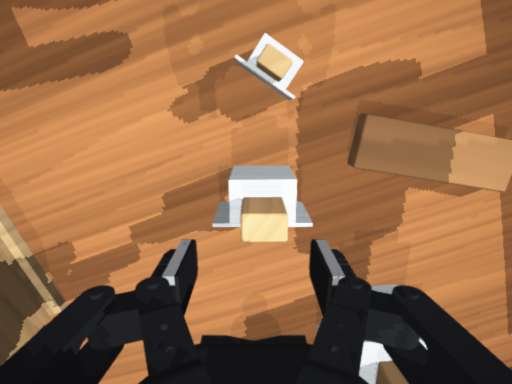

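```bash
python3 - <<'E'
from fit import *
w=load("wrist",6); crop(w,205,155,115,95,7,"w6.png")
E
```

```text
(no output)
```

View pics/w6.png

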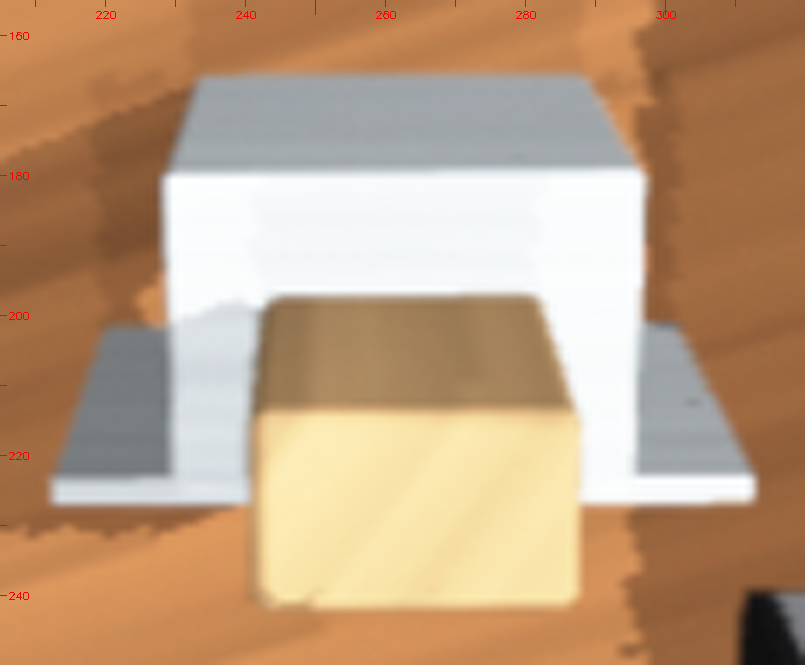

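```bash
python3 - <<'E'
from fit import *
from workcell import get_state
w=load("wrist",6)
e=lambda x,y:((x+.5)/7-.5+205,(y+.5)/7-.5+155)
Q=[(-.006,-.015,.09,e(255,411)),(-.006,.015,.09,e(579,411)),(.014,.015,.09,e(579,605)),(.014,-.015,.09,e(257,607)),
(-.0185,-.025,.053,e(164,175)),(-.0185,.025,.053,e(647,171)),(.0185,-.038,.053,e(49,504)),(.0185,.038,.053,e(757,502))]
W=np.array([onz(w,q[3],q[2])[:2] for q in Q])
for sl in (slice(0,4),slice(4,8),slice(0,8)):
    o,a,r=fit2([q[:2] for q in Q[sl]],W[sl]);print(o,np.degrees(a),r.round(1).tolist())
g=o+np.array([np.cos(a),np.sin(a)])*.0025
s=get_state();R0=q2R(s["orientation"]);p0=s["tcp_pos"]
print(g,delta(p0,R0,[*g,.0575],down(90+np.degrees(a))))
E
```

```text
[0.52826293 0.35372327] -18.192075689912862 [[0.6, 0.5], [0.3, -0.9], [-0.5, -0.1], [-0.4, 0.6]]
[0.52896645 0.35346966] -18.362637623504728 [[-0.0, -0.1], [-0.2, 0.2], [-0.2, -0.7], [0.4, 0.7]]
[0.52861619 0.35360102] -18.329471479466385 [[0.2, 0.5], [-0.1, -0.8], [-0.9, 0.1], [-0.7, 0.7], [0.3, -0.2], [0.2, 0.0], [0.1, -0.9], [0.7, 0.5]]
[0.53098935 0.35281481] (array([56.4,  6.1, -4.4]), array([-0.29,  0.03, -0.03]))
```

Call:
send_rows:
  plan:
    - [0, 3, -2.2, 0, 0, 0]
    - [5, 6.1, -4.4, -0.2, 0, 0]
    - [18, 6.1, -4.4, -0.2, 0, 0]
    - [32, 6.1, -4.4, -0.2, 0, 0]
    - [45, 6.1, -4.4, -0.2, 0, 0]
    - [53, 6.1, -4.4, -0.2, 0, 0]
    - [56, 6.1, -4.4, -0.2, 0, 0]
    - [56, 6.1, -4.4, -0.2, 0, 0]
    - [56, 6.1, -4.4, -0.2, 0, 0]
    - [56, 6.1, -4.4, -0.2, 0, 0]

```text
clock: 15.6
tcp_pos: [0.5311, 0.3528, 0.058]
orientation: [0.698, 0.113, 0.698, -0.113]
wrist_force: [-0.4, 0.0, -0.0]
finger_gap: 0.0599
```

```bash
python3 snap.py 7 wrist; python3 - <<'E'
from h import *
from workcell import get_state
s=get_state();R0=q2R(s["orientation"]);p0=s["tcp_pos"]
print(delta(p0,R0,[.5310,.3528,.0575],down(71.6)))
E
```

```text
15.6 [0.53105234 0.35282238 0.05801071] [ 0.46  0.53 -0.06  0.98 -0.    0.78] 0.05994136510192035 [-0.4  0.  -0. ]
[[0.001, 0.316, 0.949], [0.0, 0.949, -0.316], [-1.0, 0.001, 0.001]]
(array([0.4, 0. , 0. ]), array([-0.02,  0.03, -0.03]))
```

View pics/wrist7.png

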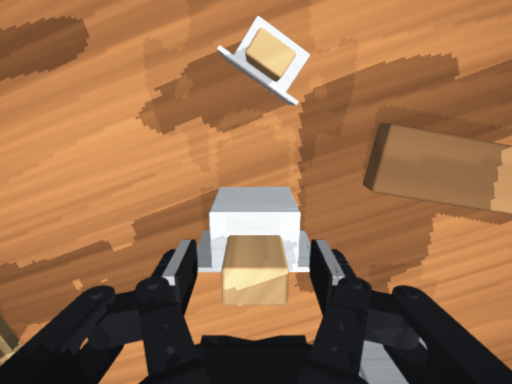

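The block spans about x 222–287 in the wrist view, centred between the fingers at 190 and 318. Closing.

Call:
send_rows:
  plan:
    - [0, 0, 0, 0, 0, 0]
    - [0, 0, 0, 0, 0, 0]
    - [0, 0, 0, 0, 0, 0]
    - [0, 0, 0, 0, 0, 0]
    - [0, 0, 0, 0, 0, 0]
    - [0, 0, 0, 0, 0, 0]
    - [0, 0, 0, 0, 0, 0]
    - [0, 0, 0, 0, 0, 0]
    - [-5, 0, 0, 0, 0, 0]
    - [-15, 0, 0, 0, 0, 0]
  claw: 0
  newtons: 70

```text
clock: 16.9
tcp_pos: [0.53, 0.3523, 0.0719]
orientation: [0.697, 0.113, 0.699, -0.114]
wrist_force: [0.0, 1.0, -0.6]
finger_gap: 0.0291
```

Call:
send_rows:
  plan:
    - [-20, 0, 0, 0, 0, 0]
    - [-45, 0, 0, 0, 0, 0]
    - [-70, 0, 0, 0, 0, 0]
    - [-95, 0, 0, 0, 0, 0]
    - [-115, 0, 0, 0, 0, 0]
    - [-130, 0, 0, 0, 0, 0]
    - [-135, 0, 0, 0, 0, 0]
    - [-135, 0, 0, 0, 0, 0]
    - [-135, 0, 0, 0, 0, 0]
    - [-135, 0, 0, 0, 0, 0]

```text
clock: 18.15
tcp_pos: [0.5303, 0.3525, 0.2065]
orientation: [0.698, 0.113, 0.698, -0.113]
wrist_force: [0.3, -0.0, -0.8]
finger_gap: 0.0292
```

```bash
python3 snap.py 8 wrist side; python3 - <<'E'
from h import *
from workcell import get_state
# station est
w=load("wrist",8); crop(w,150,140,200,150,4,"w8.png")
s=get_state();R0=q2R(s["orientation"]);p0=s["tcp_pos"]
o=np.array([.5130,.0213]);a=np.radians(3.15)
Rm=np.array([[np.cos(a),-np.sin(a)],[np.sin(a),np.cos(a)]])
tgt=o+Rm@np.array([.1055+.0025,0]); print(tgt)   # groove centre+16, a bit to front, grip at +2.5
print(delta(p0,R0,[*tgt,.20],down(93.15)))
E
```

```text
18.15 [0.53033521 0.35247488 0.20653927] [ 0.46  0.44  0.18  1.31 -0.    0.78] 0.029169544900917176 [ 0.3 -0.  -0.8]
[[-0.001, 0.316, 0.949], [-0.001, 0.949, -0.316], [-1.0, -0.001, -0.001]]
[0.62083682 0.02723462]
(array([   7. , -280.1,  188.5]), array([-21.56,  -0.05,   0.04]))
```

View pics/w8.png

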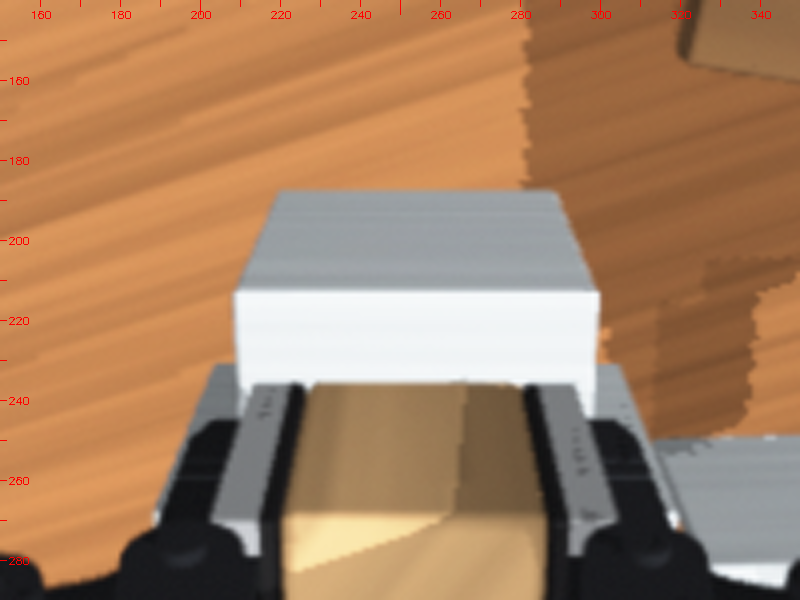

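View pics/side8.png

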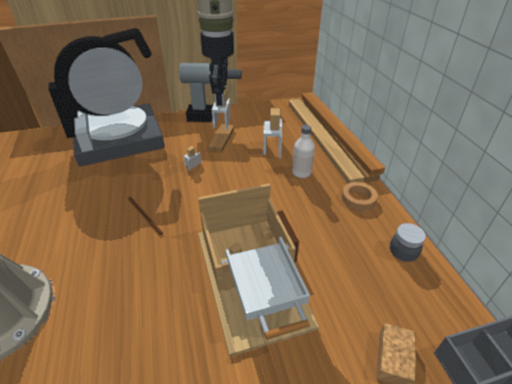

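The holder is held, with a gap of 29.2 mm, and the glue bottle is standing. Next I'll carry it over the groove, with the feet at about z 0.157, clear of the 0.126 wall.

Call:
send_rows:
  plan:
    - [-4, -15, 10, -1, 0, 0]
    - [-8, -45, 30, -3, 0, 0]
    - [-8, -85, 57, -6, 0, 0]
    - [-8, -125, 84, -9, 0, 0]
    - [-8, -165, 111, -12, 0, 0]
    - [-8, -205, 138, -15, 0, 0]
    - [-8, -240, 162, -18, 0, 0]
    - [-8, -265, 178, -20, 0, 0]
    - [-8, -277, 186, -21.3, 0, 0]
    - [-8, -280, 188.5, -21.6, 0, 0]

```text
clock: 19.5
tcp_pos: [0.6213, 0.0264, 0.2152]
orientation: [0.707, -0.019, 0.707, 0.019]
wrist_force: [-0.2, 0.2, -0.9]
finger_gap: 0.0287
```

```bash
python3 snap.py 9 wrist top side
```

```text
19.5 [0.62125701 0.02643441 0.21520539] [-0.09  0.41  0.15  1.31 -0.   -0.14] 0.028680182958184624 [-0.2  0.2 -0.9]
[[-0.0, -0.054, 0.999], [0.0, 0.999, 0.054], [-1.0, 0.0, -0.0]]
```

View pics/wrist9.png

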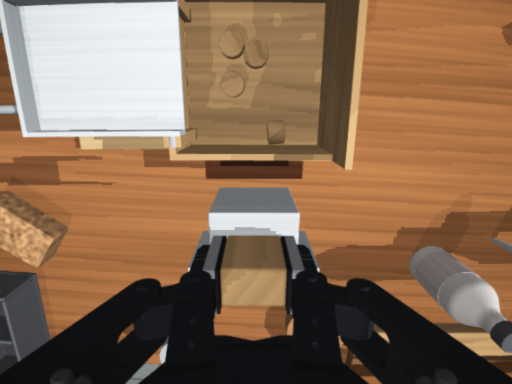

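View pics/side9.png

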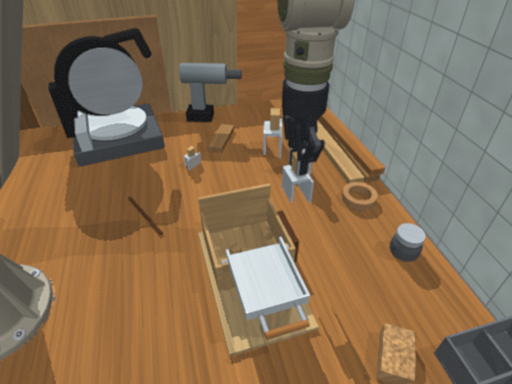

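View pics/top9.png

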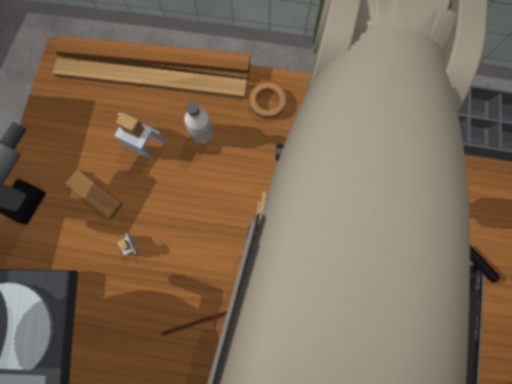

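The wrist view shows all four plugs in the bin. The lip is at (205–303, 160–179), with the dark groove slot just above it and the tongue just below it in the picture. I'll take a crop to measure.

```bash
python3 - <<'E'
from h import *
w=load("wrist",9); crop(w,190,140,125,90,6,"w9.png")
E
```

```text
(no output)
```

View pics/w9.png

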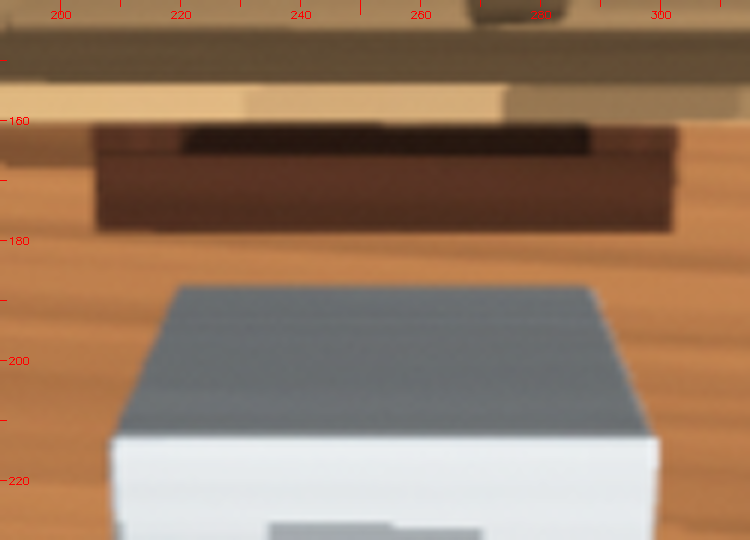

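```bash
python3 - <<'E'
from fit import *
from workcell import get_state
w=load("wrist",9)
e=lambda x,y:((x+.5)/6-.5+190,(y+.5)/6-.5+140)
Q=[(.089,-.035,.066,e(180,155)),(.089,.035,.066,e(591,155)),(.103,-.05,.066,e(95,232)),(.103,.05,.066,e(673,232)),(.080,-.04,.086,e(110,123)),(.08,.04,.086,e(680,122))]
W=np.array([onz(w,q[3],q[2])[:2] for q in Q]);print(W.round(4).tolist())
o,a,r=fit2([q[:2] for q in Q[:4]],W[:4]);print("station",o,np.degrees(a),r.round(1).tolist())
Rm=np.array([[np.cos(a),-np.sin(a)],[np.sin(a),np.cos(a)]])
print("wall/edge pts in station:",((W-o)@Rm).round(4).tolist())
s=get_state();zt=s["tcp_pos"][2]-.058
for dz in(-.004,-.002,0,.002,.004):
    T=np.array([onz(w,e(181,286),zt+dz)[:2],onz(w,e(590,286),zt+dz)[:2],onz(w,e(111,437),zt+dz+.053)[:2],onz(w,e(659,437),zt+dz+.053)[:2]])
    l=(T-o)@Rm
    print(dz,np.linalg.norm(T[0]-T[1]),np.linalg.norm(T[2]-T[3]),l.round(4).tolist())
print("tcp in station",((s["tcp_pos"][:2]-o)@Rm))
E
```

```text
[[0.605, -0.0095], [0.6012, 0.0607], [0.6194, -0.0239], [0.6139, 0.0762], [0.5964, -0.0186], [0.5913, 0.0717]]
station [0.51403089 0.02068377] 3.0969840561456228 [[0.3, -0.0], [0.2, 0.3], [-0.2, -0.2], [-0.3, -0.0]]
wall/edge pts in station: [[0.0892, -0.035], [0.0892, 0.0353], [0.1028, -0.0502], [0.1027, 0.05], [0.0801, -0.0436], [0.0799, 0.0468]]
-0.004 0.05020250948127475 0.05130802125953429 [[0.0881, -0.0252], [0.0881, 0.025], [0.088, -0.0259], [0.088, 0.0254]]
-0.002 0.049713705827625375 0.05063473056524792 [[0.0876, -0.025], [0.0875, 0.0247], [0.0872, -0.0256], [0.0872, 0.025]]
0 0.04922490217397601 0.04996143987096156 [[0.087, -0.0247], [0.087, 0.0245], [0.0865, -0.0253], [0.0865, 0.0247]]
0.002 0.048736098520326634 0.0492881491766752 [[0.0864, -0.0245], [0.0864, 0.0242], [0.0857, -0.0249], [0.0857, 0.0243]]
0.004 0.04824729486667728 0.04861485848238884 [[0.0859, -0.0243], [0.0859, 0.024], [0.085, -0.0246], [0.085, 0.024]]
tcp in station [0.10715596 0.00143296]
```

Residuals are 0.3 mm: station (0.5140,0.0207), yaw 3.10°. The tongue's back face is at station x≈0.0868 and should be at 0.082, so I shift back 4.7 mm, descend and look again.

Call:
send_rows:
  plan:
    - [5, 0, -2, 0, 0, 0]
    - [15, 0, -4, 0, 0, 0]
    - [28, 0, -4.7, 0, 0, 0]
    - [41, 0, -4.7, 0, 0, 0]
    - [52, 0, -4.7, 0, 0, 0]
    - [60, 0, -4.7, 0, 0, 0]
    - [62, 0, -4.7, 0, 0, 0]
    - [62, 0, -4.7, 0, 0, 0]
    - [62, 0, -4.7, 0, 0, 0]
    - [62, 0, -4.7, 0, 0, 0]

```text
clock: 20.9
tcp_pos: [0.6167, 0.0272, 0.154]
orientation: [0.707, -0.02, 0.707, 0.02]
wrist_force: [0.5, -0.3, -0.4]
finger_gap: 0.029
```

```bash
python3 snap.py 10 wrist side; python3 - <<'E'
from h import *
w=load("wrist",10); crop(w,190,110,125,115,6,"w10.png")
s=load("side",10); crop(s,240,130,100,120,6,"s10.png")
E
```

```text
20.9 [0.61671641 0.02718446 0.15395101] [-0.09  0.42  0.02  1.16 -0.   -0.14] 0.029018921553542583 [ 0.5 -0.3 -0.4]
[[0.001, -0.056, 0.998], [-0.0, 0.998, 0.056], [-1.0, -0.0, 0.001]]
```

View pics/w10.png

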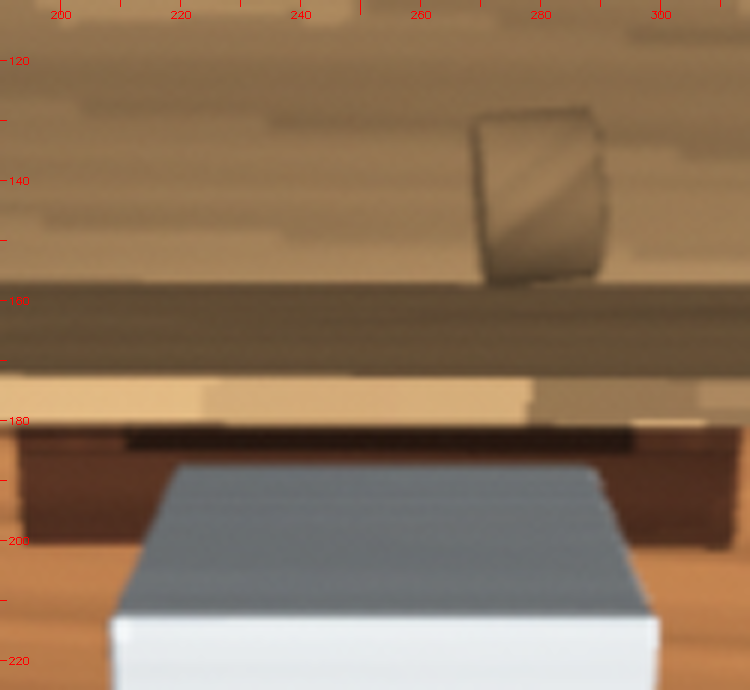

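View pics/s10.png

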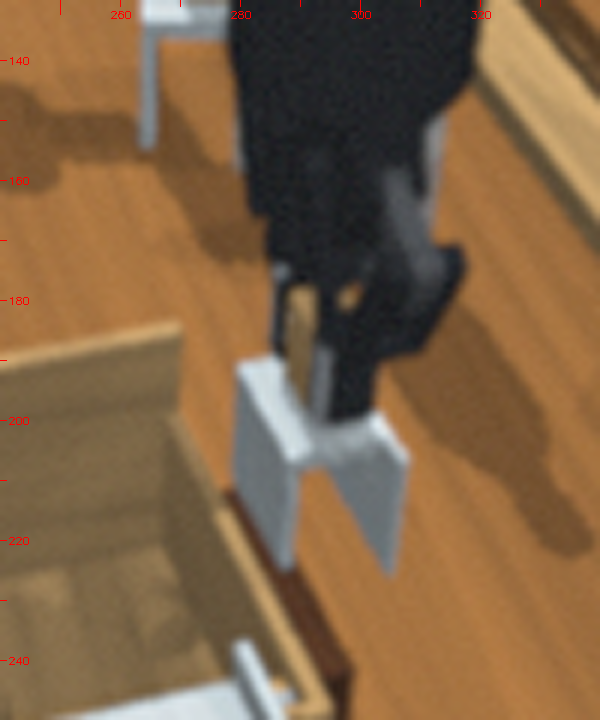

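```bash
python3 - <<'E'
from fit import *
from workcell import get_state
w=load("wrist",10)
e=lambda x,y:((x+.5)/6-.5+190,(y+.5)/6-.5+110)
Q=[(.089,-.035,.066,e(124,450)),(.089,.035,.066,e(634,451)),(.103,-.05,.066,e(22,544)),(.103,.05,.066,e(733,549))]
W=np.array([onz(w,q[3],q[2])[:2] for q in Q])
o,a,r=fit2([q[:2] for q in Q],W);print("station",o,np.degrees(a),r.round(1).tolist())
Rm=np.array([[np.cos(a),-np.sin(a)],[np.sin(a),np.cos(a)]])
rim=[onz(w,e(30,427),.086)[:2],onz(w,e(720,427),.086)[:2]];print("rim",((np.array(rim)-o)@Rm).round(4).tolist())
s=get_state();zt=s["tcp_pos"][2]-.058
for dz in(-.003,0,.003):
    T=np.array([onz(w,e(180,466),zt+dz)[:2],onz(w,e(593,466),zt+dz)[:2],onz(w,e(111,618),zt+dz+.053)[:2],onz(w,e(659,618),zt+dz+.053)[:2]])
    print(dz,np.linalg.norm(T[0]-T[1]),np.linalg.norm(T[2]-T[3]),((T-o)@Rm).round(4).tolist())
print("tcp st",(s["tcp_pos"][:2]-o)@Rm, "tipz",zt)
E
```

```text
station [0.51379815 0.02097488] 2.8829616149879107 [[0.2, -0.1], [-0.1, 0.2], [-0.1, -0.0], [0.1, -0.1]]
rim [[0.0808, -0.0438], [0.0803, 0.0429]]
-0.003 0.05051711845428043 0.05107611217842645 [[0.0839, -0.0243], [0.0836, 0.0262], [0.0837, -0.0249], [0.0834, 0.0262]]
0 0.04977648607288387 0.050065532913092924 [[0.083, -0.0239], [0.0827, 0.0259], [0.0826, -0.0244], [0.0823, 0.0257]]
0.003 0.04903585369148729 0.04905495364775941 [[0.0822, -0.0236], [0.0819, 0.0255], [0.0814, -0.0239], [0.0812, 0.0252]]
tcp st [0.10299844 0.00101009] tipz 0.09581312846657455
```

Widths (49.8–50.1 mm) agree with the tip height. The back face is at 0.0829, so I trim 0.8 mm back and descend gently just into the mouth (tip to about 0.060).

Call:
send_rows:
  plan:
    - [4, 0, -0.8, 0, 0, 0]
    - [10, 0, -0.8, 0, 0, 0]
    - [16, 0, -0.8, 0, 0, 0]
    - [21, 0, -0.8, 0, 0, 0]
    - [25, 0, -0.8, 0, 0, 0]
    - [28, 0, -0.8, 0, 0, 0]
    - [30.5, 0, -0.8, 0, 0, 0]
    - [33, 0, -0.8, 0, 0, 0]
    - [35, 0, -0.8, 0, 0, 0]
    - [36, 0, -0.8, 0, 0, 0]

```text
clock: 22.25
tcp_pos: [0.6156, 0.0272, 0.1173]
orientation: [0.707, -0.02, 0.707, 0.02]
wrist_force: [0.4, 0.4, -1.6]
finger_gap: 0.0288
```

```bash
python3 snap.py 11 wrist side; python3 - <<'E'
from h import *
w=load("wrist",11); crop(w,190,140,125,90,6,"w11.png")
s=load("side",11); crop(s,240,150,100,120,6,"s11.png")
E
```

```text
22.25 [0.61558996 0.02715396 0.11734356] [-0.09  0.45 -0.04  1.08 -0.   -0.14] 0.028809915416761672 [ 0.4  0.4 -1.6]
[[-0.0, -0.056, 0.998], [-0.0, 0.998, 0.056], [-1.0, -0.0, -0.0]]
```

View pics/w11.png

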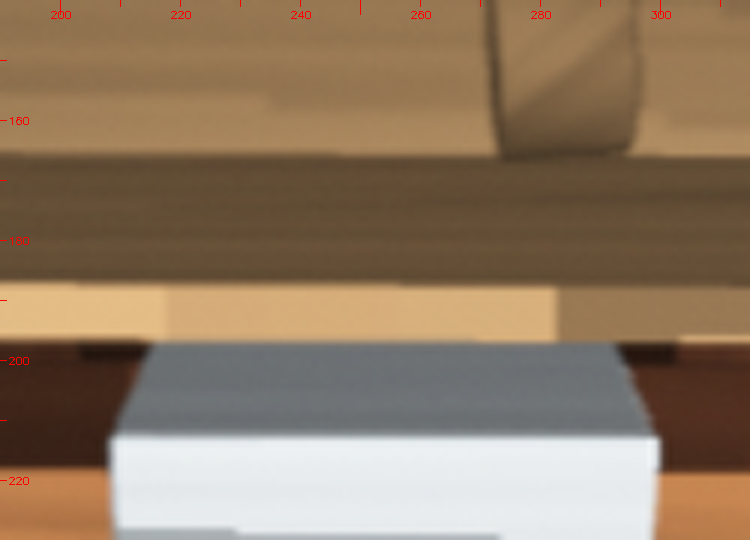

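View pics/s11.png

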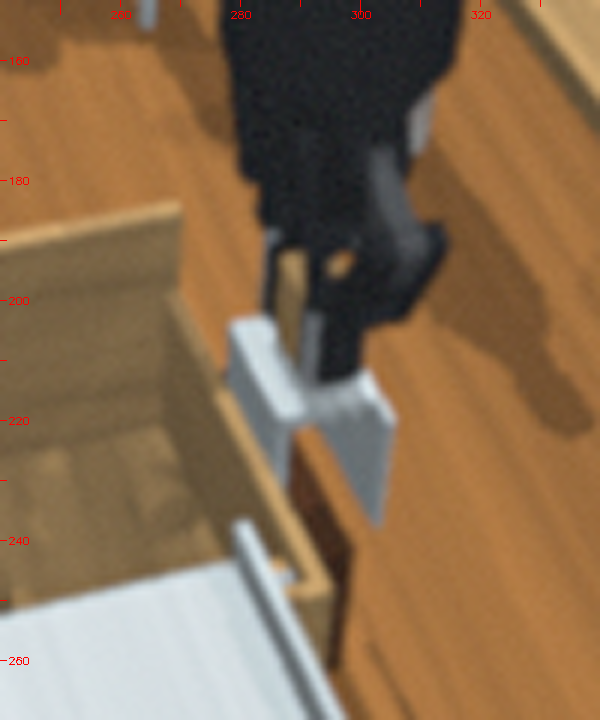

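The tip is at z≈0.059, below the lip top, with no contact force, so it has entered the groove. I'll press on to near home.

Call:
send_rows:
  plan:
    - [5, 0, 0, 0, 0, 0]
    - [11, 0, 0, 0, 0, 0]
    - [17, 0, 0, 0, 0, 0]
    - [22, 0, 0, 0, 0, 0]
    - [26, 0, 0, 0, 0, 0]
    - [29, 0, 0, 0, 0, 0]
    - [31.5, 0, 0, 0, 0, 0]
    - [33.5, 0, 0, 0, 0, 0]
    - [35, 0, 0, 0, 0, 0]
    - [36, 0, 0, 0, 0, 0]

```text
clock: 23.6
tcp_pos: [0.6158, 0.0272, 0.082]
orientation: [0.707, -0.02, 0.707, 0.02]
wrist_force: [-1.0, 0.4, 6.1]
finger_gap: 0.0293
```

Call:
send_rows:
  plan:
    - [0.5, 0, 0, 0, 0, 0]
    - [1, 0, 0, 0, 0, 0]
    - [1.5, 0, 0, 0, 0, 0]
    - [2, 0, 0, 0, 0, 0]
    - [2.5, 0, 0, 0, 0, 0]
    - [2.5, 0, 0, 0, 0, 0]
    - [2.5, 0, 0, 0, 0, 0]
    - [2.5, 0, 0, 0, 0, 0]
    - [2.5, 0, 0, 0, 0, 0]
    - [2.5, 0, 0, 0, 0, 0]

```text
clock: 24.85
tcp_pos: [0.6159, 0.0272, 0.0798]
orientation: [0.707, -0.02, 0.706, 0.02]
wrist_force: [-2.3, -0.2, 6.6]
finger_gap: 0.0291
```

```bash
python3 snap.py 12 wrist side; python3 - <<'E'
from h import *
w=load("wrist",12); crop(w,190,140,125,90,6,"w12.png")
s=load("side",12); crop(s,240,170,80,95,7,"s12.png")
E
```

```text
24.85 [0.61589388 0.02715043 0.07980761] [-0.09  0.47 -0.1   1.   -0.   -0.14] 0.029130027438381185 [-2.3 -0.2  6.6]
[[0.001, -0.056, 0.998], [-0.0, 0.998, 0.056], [-1.0, -0.0, 0.001]]
```

View pics/s12.png

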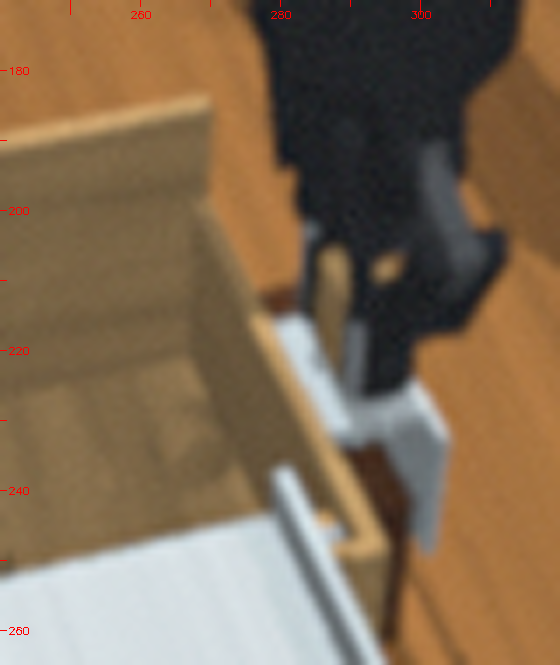

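View pics/w12.png

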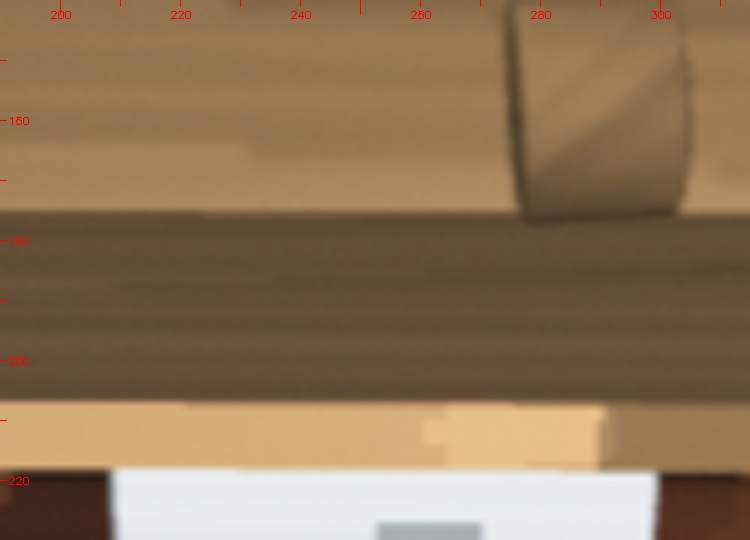

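Fz is 6.6 N, which after the holder's weight means about 7.4 N of spring or about 6.4 mm of travel, so the bridge is not seated yet. I'll press on until the force rises past the spring's 8.4 N.

Call:
send_rows:
  plan:
    - [0.4, 0, 0, 0, 0, 0]
    - [0.8, 0, 0, 0, 0, 0]
    - [1.2, 0, 0, 0, 0, 0]
    - [1.6, 0, 0, 0, 0, 0]
    - [2, 0, 0, 0, 0, 0]
    - [2.4, 0, 0, 0, 0, 0]
    - [2.8, 0, 0, 0, 0, 0]
    - [2.8, 0, 0, 0, 0, 0]
    - [2.8, 0, 0, 0, 0, 0]
    - [2.8, 0, 0, 0, 0, 0]

```text
clock: 26.2
tcp_pos: [0.6159, 0.0272, 0.0786]
orientation: [0.708, -0.02, 0.706, 0.02]
wrist_force: [-4.9, 1.9, 15.8]
finger_gap: 0.0289
```

Call:
send_rows:
  plan:
    - [0.3, 0, 0, 0, 0, 0]
    - [0.6, 0, 0, 0, 0, 0]
    - [0.9, 0, 0, 0, 0, 0]
    - [1.2, 0, 0, 0, 0, 0]
    - [1.5, 0, 0, 0, 0, 0]
    - [1.5, 0, 0, 0, 0, 0]
    - [1.5, 0, 0, 0, 0, 0]
    - [1.5, 0, 0, 0, 0, 0]
    - [1.5, 0, 0, 0, 0, 0]
    - [1.5, 0, 0, 0, 0, 0]

```text
clock: 27.45
tcp_pos: [0.616, 0.0272, 0.0785]
orientation: [0.708, -0.02, 0.706, 0.019]
wrist_force: [-7.7, 0.4, 23.4]
finger_gap: 0.029
```

```bash
python3 snap.py 13 wrist side top; python3 - <<'E'
from h import *
s=load("side",13); crop(s,240,170,80,95,7,"s13.png")
w=load("wrist",13); crop(w,190,170,125,90,6,"w13.png")
E
```

```text
27.45 [0.61601708 0.02718919 0.07850592] [-0.09  0.47 -0.1   0.99 -0.   -0.14] 0.028973422867512175 [-7.7  0.4 23.4]
[[0.003, -0.056, 0.998], [-0.001, 0.998, 0.056], [-1.0, -0.001, 0.003]]
```

View pics/s13.png

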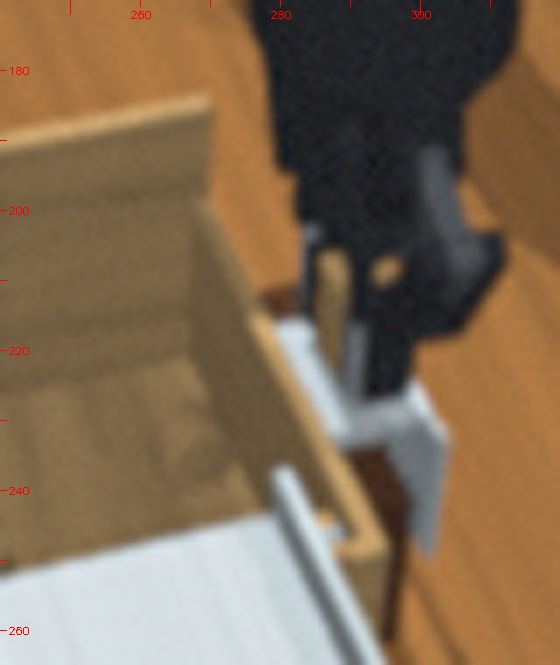

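View pics/w13.png

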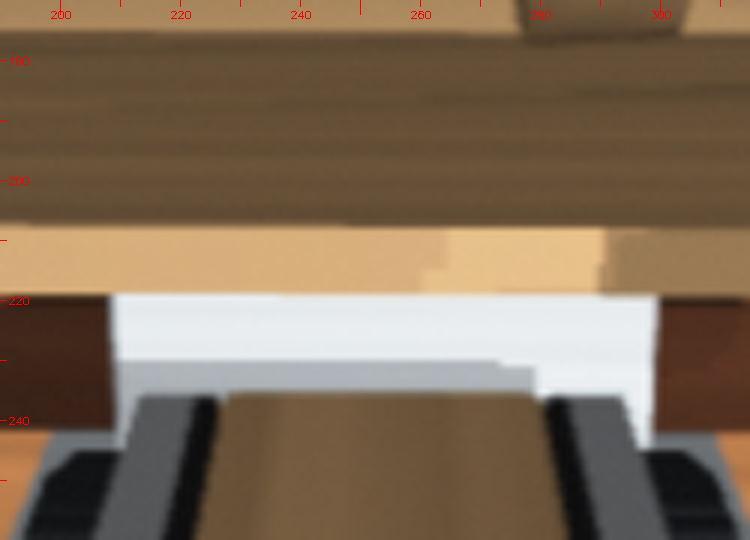

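View pics/side13.png

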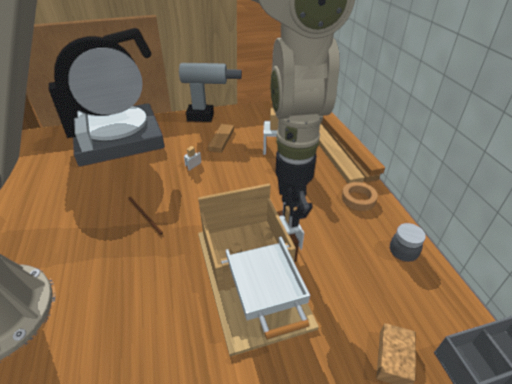

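The TCP is stopped hard at 0.0785 (home predicted 0.079). Force climbs to 23 N with only 0.1 mm of travel, and the block's lower back edge is still at row ~236 in the wrist view, so it has not slipped. Last, I'll check the glue bottle.

View pics/top13.png

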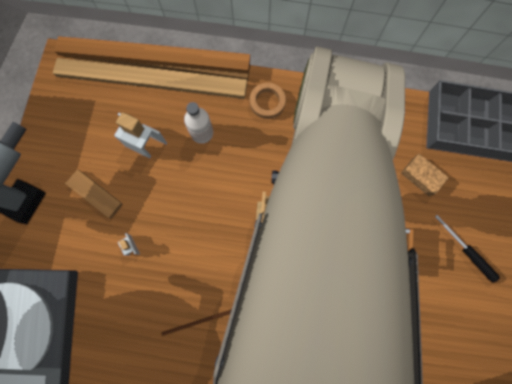

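View pics/wrist13.png

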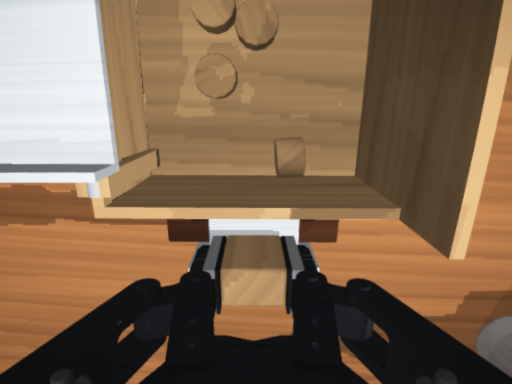

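The glue bottle stands unmoved at (198,122). The four plugs are in the bin at wrist pixels (213,10), (257,20), (216,75) and (290,156). The tray is level and released, and the holder is pressed home. Handing in.

```bash
python3 - <<'E'
from workcell import job
print(job.hand_in())
E
```

```text
the job is handed in; nothing more can be done
None
```

I handed the job in at about 27.6 s, with the holder still gripped and pressed home in the groove.

- **Tray:** I lifted it to about 1.0 rad, lowered it level and let go. The pictures show the tray empty and all four plugs in the bin.
- **Holder:** I picked the middle-sized one; its measured sizes matched the description. The tongue went down behind the lip against the spring until it stopped hard. The TCP stood at z = 78.5 mm, against 79 mm predicted for home. The last 1.5 mm of commanded push raised the vertical force from 15.8 N to 23.4 N with only 0.1 mm of movement.
- **Bystanders:** The glue bottle is standing where it was, and nothing has fallen off the work surface.

**Disagreements:**
- The side view of the bin's raised wall disagreed with the top view by about 7 mm, probably because I read the wrong edge, so I used the wrist-camera fit (residuals at or under 0.3 mm).
- A sideways force of about 8 N remained on the tool at the end.
- No camera could see under the bridge, so that it sits on the lip is inferred from the force and height.

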